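# Rock the locating block out of its fixture and hold it clear

### The arm

A 6-joint arm with a two-finger parallel gripper is mounted at the origin on the work surface; the furniture and walls round the work are solid. World frame = base frame: x ahead of the robot, y to its left, z up, the work surface at z = 0. Lengths are in m, angles in rad, forces in N, time in s.
With the tool pointing down it reaches from about 0.35 to 0.775 m from the base axis. Payload 7.3 kg.
Tool frame: the origin (TCP) lies at the centre of the arm's flange, where the gripper is bolted on; the fingertips stand 178 mm ahead of it and the grasp point (between the pads) lies 159 mm ahead of it; z points along the fingers, y is the line along which they close (so a half turn about z gives the same grasp; the last joint's range is limited). The gripper opens to 92 mm and grips with 3 to 60 N. Pads are 19 mm wide; open, the fingers measure 130 mm over their backs; the gripper's body (75 mm by 190 mm) begins 47 mm behind the grasp point.
Start: joints at [-1.364, 0.342, 1.524, -0, 1.275, -0.146], TCP at [0.181, -0.493, 0.405] pointing down, gripper open.
Joint ranges: [-2.53, 2.53], [-0.77, 2.02], [0.04, 2.7], [-1, 4.14], [0.28, 2.66], [-3.11, 3.11]. Speed limits (rad/s): [2.57, 2.57, 3.14, 3.14, 3.14, 3.14].

### API

Orientations are given as [roll, pitch, yaw] about the fixed x, y, z axes, in that order (R = Rz(yaw) Ry(pitch) Rx(roll)).
In Python, from cell import telemetry, vision, ticket gives the robot as it stands.
- The arm moves only by the shell command python3 -m crank 'ROWS' [FORCE]. ROWS is JSON, a list of rows, each a list of 5 numbers: the gripper command: -1 is shut, 1 is fully open, values between are in proportion, then the shift along the tool's x, y, z in mm, then the turn about the tool's z in rad. In form: [[fingers, dx, dy, dz, roll], ...]. A call has 1 to 12 rows; each row is the pose to reach, as a shift and turn from the pose commanded when the call began, along the tool's axes at that moment; what a row does not reach only later rows make up. A row lasts 1/12 s, in which the tool goes at most 41.7 mm and 7.16 degrees, less where a joint would pass 70% of its speed; a pose out of reach is approached as far as the arm can. A call with a gripper value outside its range is refused whole. The fingers move at their own pace and stop on an object; FORCE is the grip in N (left out, the last holds). Time passes only in rows, so rows that repeat a pose let the fingers close. It gives the time, the measured TCP pose, the force, the opening and the grip force at its end, in the units of the state.
- telemetry.observe(): the state, without advancing time (a new reading comes with each control period).
- vision.read_camera(name): name is "scene" or "top"; returns (picture, depth): 480x640x3 uint8, red, green, blue; 480x640 float32, m along the optical axis (not along the pixel's ray), 0 where there is no reading.
- vision.get_calibration(name): a dict with "camera_matrix" (3x3 intrinsics, pixels), "rvec" (rotation vector, rad) and "tvec" (3), from world to camera coordinates, as OpenCV has them. Camera axes: x right, y down, z forward; pixel columns grow to the right and rows downward; lengths in m; the calibration is good to about 2 mm. A picture is of the moment at which its call begins. get_calibration takes no time and is no camera call.
- ticket.hand_in(): hands the job in; it is judged then, once.
The state is a dict: "time": time; "qpos": joint angles; "qvel": joint speeds; "joint_efforts": joint torques, N m; "tool_pos": TCP position; "tool_rot": TCP orientation; "contact_force": force on the tool from outside, world axes, zero at the start; "torque": the same for the moment, N m; "opening": finger opening in m; "grip_force": force on a finger pad.
Only numpy, scipy, OpenCV 4.12 (cv2) and the standard library are available. Lean on these libraries where they do the work, as an engineer would, in place of code of your own. Each camera call takes 0.05 s, during which the arm holds its last target. There are 200 camera calls.

### The job

Take the aluminium locating block out of the blue fixture for a changeover: it is caught under a floating retainer and a straight pull only jams it, so rock it side to side, first its red end up until it pops free while the plain end stays down, then back the other way past level until the plain end stands clearly higher. When both ends are free, lift it just clear of the fixture and finish still holding it there: upright, still, straight above its seat, about two centimetres over the fixture's posts. Leave the other things on the bench alone.

Things in the scene. Friction and masses are not known exactly. Their poses are not given: they have to be found in the camera images.
- nest: fixture, fixed to the bench: blue plate 84 (x) by 144 (y) by 12 mm, origin under its centre, z up. y runs from the block's plain lug to its red lug: the block is rocked along y. On it: cheeks at x +-18 mm (27 mm apart, to z 30 mm) holding the foot across x; end walls at y +-44.5 mm (81 mm apart, to z 33 mm); posts at x +-26, y +-54 mm (14 mm square, to z 46 mm, screws 49 mm), its highest parts
- retainer (a joint): floating frame sliding along the fixture's y (m, 0 = spring-centred, 1200 N/m, stops +-8 mm). Its 2 brass cross bars (6 mm round, at y +-38 mm, z 38.6 mm) move together and overlap each lug's top by 3 mm: a level lift jams. One lug rising alone pushes the frame 3 mm aside (under 15 N), pops past its bar after about 7 mm of rise, and clears it even when the frame shifts after 13 mm
- block: aluminium locating block, loose, about 0.25 kg: 24 (x) by 52 (y) by 85 mm tall, red stripe on the +y side, a lug at each end; its lowest 12 mm is 40 mm long in y. Origin at the centre of its underside, z up. It starts standing on the base plate, axes along the fixture's, its top 97 mm above the bench. Grip its 24 mm thickness (x), on its upper part, above 50 mm from the bench
- block_center (a point): the middle of the block, 42.5 mm above its underside; axes as the block's
- block_foot (a point): centre of the block's underside
- lug_red (a point): axis of the red lug at the block's +y end, 35 mm from the block's middle plane, 20 mm above its underside (32 mm above the bench when seated); the lug is 6 mm thick, 20 mm wide, tip rounded, 38 mm from the middle plane
- lug_plain (a point): the same point of the bare aluminium lug at the block's -y end
- seat (a point): where the underside's centre of the seated block rests: centre of the base plate's top, 12 mm above the bench
- lean_red (a point): a direction only, at the seat: its z axis leans 0.3 rad from the vertical towards the fixture's +y, the way the block leans when its plain end is up
- solder_spool: pale grey spool standing on end, 52 mm across, 44 mm high; bystander. Origin at the centre of its underside
- box_nails_c: small cream and green carton, 61 x 80 x 57 mm; bystander. Origin at the centre of its underside
- tape_measure: yellow and black tape measure, 68 x 84 x 37 mm; bystander. Origin at the centre of its underside
- offcut_1: dark brown wooden offcut lying flat, 60 x 120 x 20 mm; bystander. Origin at the centre of its underside

How it is judged:
On the way, in this order (a step that is already met when the one before it is completed fails the run):
1. the red lug has risen 9 mm or more, past its bar, while the plain lug is still held down (risen less than 6 mm) (z of lug_red in the frame of nest above 0.041 m and z of lug_plain in the frame of nest below 0.038 m), for 0.1 s.
2. the block is rocked back past level, the plain lug past its bar (risen 9 mm or more) and the plain end up by 0.05 rad or more, before the red lug has risen more than 35 mm (z of lug_plain in the frame of nest above 0.041 m and z of lug_red in the frame of nest below 0.067 m and angle between the z axis of block_center and the z axis of lean_red, either way round below 0.25 rad), for 0.1 s.
At the end, for the whole second after the job is handed in: Block held in the fingers (2 N or more), not touching the fixture, under 0.03 m/s, upright within 0.14 rad, its underside 39 to 95 mm above its seat (2 to 58 mm over the square posts) and within 30 mm of straight above it; bystanders moved under 25 mm (z of block_foot in the frame of seat between 0.039 and 0.095 m and horizontal distance between block_foot and seat below 0.03 m and angle between block_center's own z axis and vertical below 0.14 rad and linear speed of block below 0.03 m/s and contact force between the fingers and block above 2 N and contact force between block and nest below 0.05 N and distance of each of solder_spool, box_nails_c, tape_measure, offcut_1 from where it was at the start of the episode below 0.025 m); the arm keeps its last pose, push and grip.
It fails at once if a bystander (solder spool) is moved more than 25 mm (distance of solder_spool from where it was at the start of the episode above 0.025 m).
It fails at once if a bystander (nail carton) is moved more than 25 mm (distance of box_nails_c from where it was at the start of the episode above 0.025 m).
It fails at once if a bystander (tape measure) is moved more than 25 mm (distance of tape_measure from where it was at the start of the episode above 0.025 m).
It fails at once if a bystander (wooden offcut) is moved more than 25 mm (distance of offcut_1 from where it was at the start of the episode above 0.025 m).
It also fails if it takes over 34 s, if anything falls off the work surface, if the arm or the gripper's body presses on something with over 40 N, if the wrist force passes 120 N, or if a joint passes its speed limit or range.

## Working session

There is one attempt and no reset: what is moved stays moved. The work goes in short steps, Python scripts to look and compute and a shell command to move; the robot and the scene stay as the last step left them, time stands still between calls to the robot, and variables do not carry over. Pictures are saved under pics/ and viewed, at most 10 in all, crops included, and the job is handed in when it is done.

```bash
ls; mkdir -p pics; python3 - <<'E'
from cell import telemetry, vision
import cv2,numpy as np
print(telemetry.observe())
for n in("scene","top"):
    p,d=vision.read_camera(n); cv2.imwrite(f"pics/{n}0.png",p[:,:,::-1]); np.save(f"pics/{n}0.npy",d); np.save(f"pics/{n}0c.npy",p)
    print(n,vision.get_calibration(n))
E
```

```text
pics
{'time': 0.0, 'qpos': array([-1.36398955e+00,  3.42742345e-01,  1.52497207e+00,  3.18590736e-06,
        1.27540726e+00, -1.46010384e-01]), 'qvel': array([ 6.89406618e-05,  3.31008496e-04, -1.37451240e-03,  8.00804402e-04,
       -1.27092039e-03, -4.80233682e-04]), 'joint_efforts': array([-2.52337195e-03, -4.31244707e+01, -2.44221228e+01,  7.15176109e-02,
        5.58408850e-02, -1.24109888e-04]), 'tool_pos': array([ 0.18140128, -0.49253708,  0.40405026]), 'tool_rot': array([-3.14008034e+00, -2.25474682e-04,  3.52816062e-01]), 'contact_force': array([ 0.6760602 , -0.51986157, -0.47167927]), 'torque': array([ 0.05699514, -0.02405617, -0.03667384]), 'grip_force': 0.0, 'opening': 0.09172657359484467}
scene {'camera_matrix': array([[492.48117698,   0.        , 316.3294556 ],
       [  0.        , 492.48117698, 232.40488431],
       [  0.        ,   0.        ,   1.        ]]), 'rvec': array([ 1.96351515,  1.93260406, -0.49603835]), 'tvec': array([-0.06538642, -0.44073078,  1.30562054])}
top {'camera_matrix': array([[512.86939924,   0.        , 319.37032333],
       [  0.        , 512.86939924, 244.28186717],
       [  0.        ,   0.        ,   1.        ]]), 'rvec': array([ 2.10809814, -2.12958962,  0.21670552]), 'tvec': array([0.0498514 , 0.54984522, 0.86523318])}
```

View pics/top0.png

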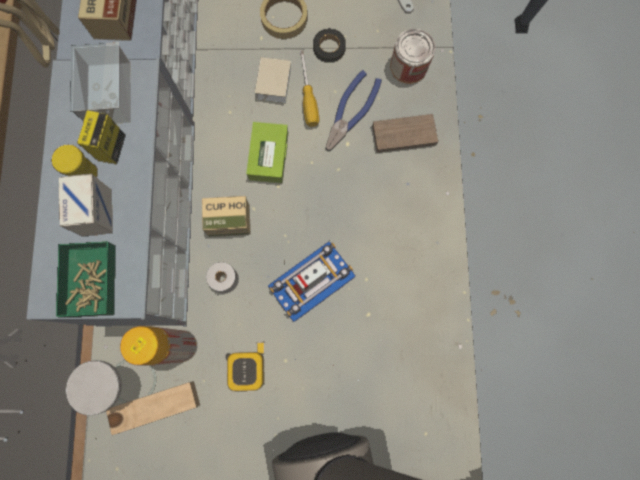

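View pics/scene0.png

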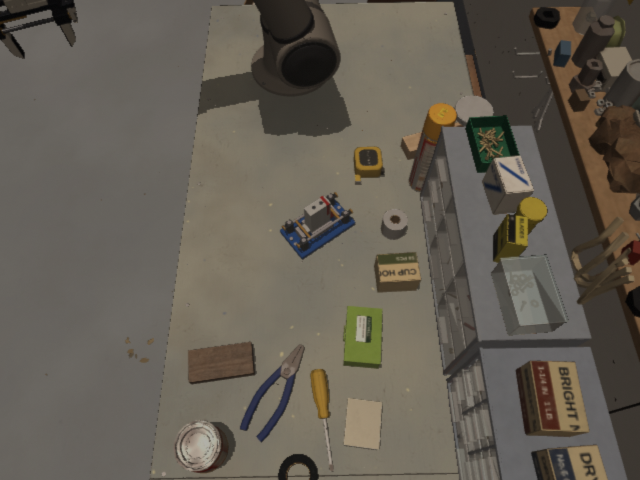

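The top view shows the fixture at about (312,281) with the spool at (221,278), the tape at (245,370) and the carton at (225,215). The scene view shows the block in the fixture at (317,222). Next I'll measure and zoom in.

```bash
cat > h.py <<'E'
import numpy as np,cv2
from cell import vision
def world(n,u,v,d):
    c=vision.get_calibration(n);R=cv2.Rodrigues(c["rvec"])[0];K=c["camera_matrix"]
    r=np.linalg.inv(K)@np.vstack([u,v,np.ones_like(u)])*d
    return (R.T@(r-c["tvec"].reshape(3,1))).T
def pix(n,P):
    c=vision.get_calibration(n)
    return cv2.projectPoints(np.array(P,float).reshape(-1,1,3),c["rvec"],c["tvec"],c["camera_matrix"],None)[0][:,0]
def cloud(n,p,d,box):
    v,u=np.mgrid[box[1]:box[3],box[0]:box[2]]; v=v.ravel();u=u.ravel()
    return world(n,u*1.,v*1.,d[v,u]),p[v,u].astype(int)
E
python3 - <<'E'
from h import *
ims=[]
for n,b in(("top",(255,230,370,330)),("scene",(270,180,365,265))):
    p=np.load(f"pics/{n}0c.npy");d=np.load(f"pics/{n}0.npy")
    P,c=cloud(n,p,d,b)
    blue=(c[:,2]>c[:,0]+50)&(c[:,2]>90)
    B=P[blue]; lo=B[(B[:,2]>-.003)&(B[:,2]<.022)]
    print(n,"blue n",blue.sum(),len(lo),"bench z",np.median(P[np.abs(P[:,2])<.008][:,2]), "plate z",np.median(lo[:,2]))
    r=cv2.minAreaRect(lo[:,:2].astype(np.float32)*1000);print(r)
    t=P[(P[:,2]>.09)&(P[:,2]<.105)];print("top",len(t),np.median(t[:,2]),cv2.minAreaRect(t[:,:2].astype(np.float32)*1000))
    red=P[(c[:,0]>c[:,1]+60)&(c[:,0]>c[:,2]+60)];print("red",len(red),red.mean(0))
    ims.append(cv2.resize(p[b[1]:b[3],b[0]:b[2],::-1],(400,360),interpolation=cv2.INTER_CUBIC))
cv2.imwrite("pics/z.png",np.hstack(ims))
E
```

```text
top blue n 1172 1166 bench z -0.000145241747908286 plate z 0.01173995017579402
((490.7835998535156, 59.777374267578125), (81.96036529541016, 141.66004943847656), 35.83839797973633)
top 441 0.09666320228096799 ((490.5230407714844, 59.65242004394531), (24.511024475097656, 52.38673400878906), 36.14277648925781)
red 46 [0.47764915 0.07416611 0.11405844]
scene blue n 271 271 bench z 0.0005932027286521655 plate z 0.01244658003150131
((494.9720153808594, 62.246925354003906), (75.96642303466797, 139.84181213378906), 32.65761947631836)
top 299 0.0969257660608189 ((492.0494689941406, 61.11155700683594), (25.04350471496582, 52.570823669433594), 36.48813247680664)
red 25 [0.50194596 0.07563404 0.13156161]
```

View pics/z.png

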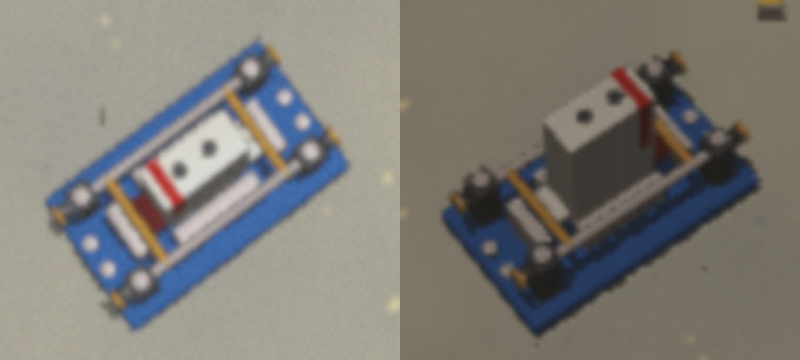

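The zoomed crop shows the red stripe at the lower left in the top view, so fixture +y is about (-0.59, 0.81). The fixture centre is about (0.491, 0.060) with yaw 0.631. I'll approach with the tool's x axis along fixture +y (yaw 2.20).

```bash
python3 -m crank '[[1,480,-417,0,-1.85],[1,480,-417,0,-1.85],[1,480,-417,0,-1.85],[1,480,-417,0,-1.85],[1,480,-417,0,-1.85],[1,480,-417,0,-1.85],[1,480,-417,0,-1.85],[1,480,-417,0,-1.85],[1,480,-417,0,-1.85],[1,480,-417,0,-1.85],[1,480,-417,0,-1.85],[1,480,-417,0,-1.85]]' 25
cat >> h.py <<'E'
def goal(off=0,zg=.080,yaw=.631,c=(.4913,.0604)):
    from cell import telemetry
    from scipy.spatial.transform import Rotation as R
    s=telemetry.observe(); Rm=R.from_euler('xyz',s["tool_rot"]).as_matrix()
    t=np.array([c[0]-np.sin(yaw)*off,c[1]+np.cos(yaw)*off,zg+.159])
    print("t",s["time"],"shift mm",(Rm.T@(t-s["tool_pos"])*1000).round(1),"roll",-(yaw+np.pi/2-s["tool_rot"][2]),"F",s["contact_force"].round(1),"grip",s["grip_force"],s["opening"])
def fix(yaw=.631,c=(.4913,.0604)):
    "grasp point in nest frame (mm)"
    from cell import telemetry
    from scipy.spatial.transform import Rotation as R
    s=telemetry.observe();g=s["tool_pos"]+R.from_euler('xyz',s["tool_rot"]).apply([0,0,.159])
    d=g[:2]-c;F=s["contact_force"]
    print("t %.2f"%s["time"],"grasp x y z",np.round([1000*(d@[np.cos(yaw),np.sin(yaw)]),1000*(d@[-np.sin(yaw),np.cos(yaw)]),g[2]*1000],1),"F x y z",np.round([F[:2]@[np.cos(yaw),np.sin(yaw)],F[:2]@[-np.sin(yaw),np.cos(yaw)],F[2]],1),"T",s["torque"].round(2),"grip %.1f open %.4f"%(s["grip_force"],s["opening"]))
E
python3 -c "from h import *;goal(6)"
```

```text
time: 1.1
tool_pos: [0.4227, -0.0524, 0.4047]
tool_rot: [-3.141, 0.0, 1.859]
contact_force: [0.4, -0.2, -0.7]
opening: 0.0916
grip_force: 0.0
t 1.1 shift mm [ 5739.6 -1918.9   165.2] roll -0.342795405088943 F [ 0.4 -0.2 -0.7] grip 0.0 0.0916152769393219
```

```bash
python3 -m crank '[[1,94,96,0,-0.34],[1,94,96,0,-0.34],[1,94,96,0,-0.34],[1,94,96,0,-0.34],[1,94,96,0,-0.34],[1,94,96,0,-0.34],[1,94,96,0,-0.34],[1,94,96,0,-0.34]]' >/dev/null
python3 -c "from h import *;goal(.006)"
```

```text
t 1.7667 shift mm [  3.4   2.3 165.7] roll -0.01129255187389644 F [-0.5  0.4  0.4] grip 0.0 0.09160451232672784
```

```bash
python3 -m crank '[[1,3.4,2.3,40,-0.011],[1,3.4,2.3,80,-0.011],[1,3.4,2.3,110,-0.011],[1,3.4,2.3,130,-0.011],[1,3.4,2.3,145,-0.011],[1,3.4,2.3,145,-0.011],[1,3.4,2.3,145,-0.011]]' >/dev/null
python3 -c "
from h import *;goal(.006);fix()
for n in('top','scene'):
    p,d=vision.read_camera(n);cv2.imwrite(f'pics/{n}1.png',p[:,:,::-1])
    b=(240,210,390,330) if n=='top' else (250,150,390,270)
    globals()[n]=cv2.resize(p[b[1]:b[3],b[0]:b[2],::-1],(400,340),interpolation=cv2.INTER_CUBIC)
cv2.imwrite('pics/z1.png',np.hstack([top,scene]))"
```

```text
t 2.35 shift mm [-0.1 -0.4 20.7] roll 0.00013132800468351746 F [-0.7  0.1  1.5] grip 0.0 0.09166255072630314
t 2.35 grasp x y z [  0.3   6.1 100.7] F x y z [-0.5  0.6  1.5] T [ 0.01 -0.18 -0.01] grip 0.0 open 0.0917
```

View pics/z1.png

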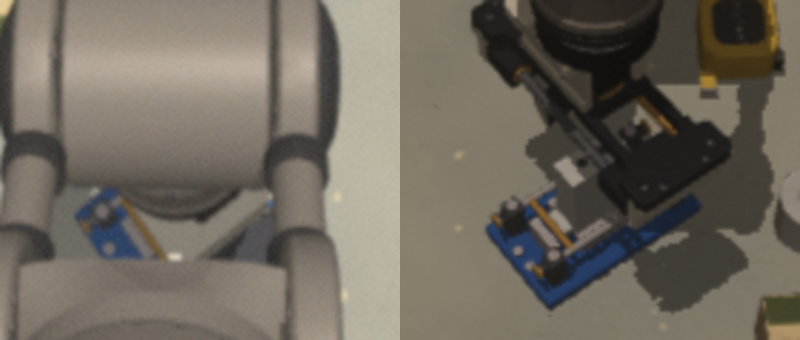

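The crop shows the fingers straddling the block with its pale top end at (570,170), and the plain end visible in the scene view. Next I'll go down and grip.

```bash
python3 -m crank '[[1,0,-0.4,15,0],[1,0,-0.4,21,0],[1,0,-0.4,21,0],[-0.3,0,-0.4,21,0],[-1,0,-0.4,21,0],[-1,0,-0.4,21,0],[-1,0,-0.4,21,0],[-1,0,-0.4,21,0],[-1,0,-0.4,21,0],[-1,0,-0.4,21,0],[-1,0,-0.4,21,0],[-1,0,-0.4,21,0]]' 25 >/dev/null
python3 -c "from h import *;fix()"
```

```text
t 3.45 grasp x y z [ 0.8  6.7 79.7] F x y z [ 0.3 -0.  -0.1] T [ 0.02 -0.08  0.08] grip 0.0 open 0.0364
```

```bash
python3 -m crank '[[-1,0,0,0,0],[-1,0,0,0,0],[-1,0,0,0,0],[-1,0,0,0,0],[-1,0,0,0,0],[-1,0,0,0,0]]' 25 >/dev/null
python3 -c "from h import *;fix()"; python3 -m crank '[[-1,-1,0,-0.5,0],[-1,-3,0,-1,0],[-1,-5,0,-1.5,0],[-1,-7,0,-2.5,0],[-1,-8,0,-3,0],[-1,-8,0,-3,0]]' 25 >/dev/null
python3 -c "from h import *;fix()"
```

```text
t 3.95 grasp x y z [ 0.8  6.8 79.7] F x y z [0.6 0.7 0.7] T [ 0.   -0.18 -0.04] grip 25.0 open 0.0239
t 4.45 grasp x y z [ 0.3  0.5 82.4] F x y z [1.2 8.7 0.8] T [1.38 0.62 0.05] grip 25.0 open 0.0235
```

```bash
python3 -m crank '[[-1,-1.5,0,-0.7,0],[-1,-3,0,-1.5,0],[-1,-4.5,0,-2.3,0],[-1,-6,0,-3,0],[-1,-7,0,-3.5,0],[-1,-8,0,-4,0],[-1,-8,0,-4,0]]' 25 >/dev/null
python3 -c "
from h import *;fix()
p,d=vision.read_camera('scene');np.save('pics/s2.npy',d);b=(270,160,370,260)
cv2.imwrite('pics/z2.png',cv2.resize(p[b[1]:b[3],b[0]:b[2],::-1],(600,600),interpolation=cv2.INTER_CUBIC))"
```

```text
t 5.03 grasp x y z [ 0.3 -7.5 86.4] F x y z [1.3 6.6 0.4] T [1.38 0.61 0.01] grip 25.0 open 0.0242
```

View pics/z2.png

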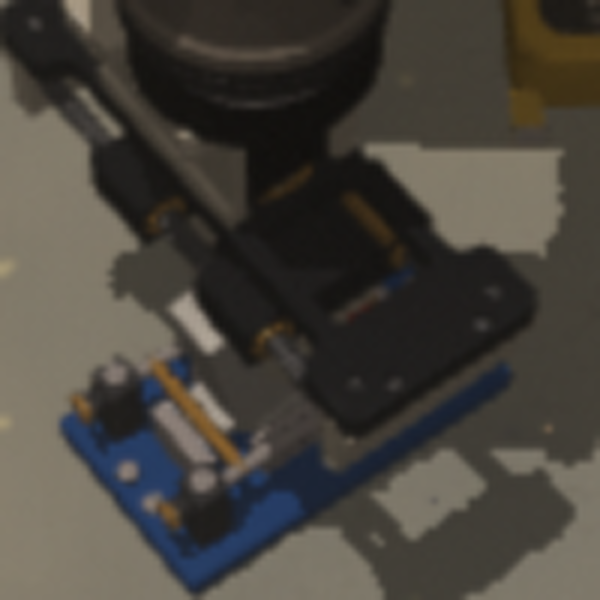

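The crop shows the plain end face at about (250,380), tilted, with the plain lug at (210,405) beside its bar. I'll measure the tilt from the depth of that face.

```bash
cat >> h.py <<'E'
def tilt(d=None,yaw=.631,c=(.4920,.0612)):
    if d is None: p,d=vision.read_camera("scene")
    v,u=np.mgrid[150:270,260:380];v=v.ravel();u=u.ravel()
    P=world("scene",u*1.,v*1.,d[v,u]);q=P[:,:2]-c
    x=q@[np.cos(yaw),np.sin(yaw)]*1000;y=q@[-np.sin(yaw),np.cos(yaw)]*1000;z=P[:,2]*1000
    m=(abs(x)<10)&(z>47)&(z<115)&(y>-75)&(y<0)
    y,z=y[m],z[m]; A=np.polyfit(z,y,1)
    for _ in range(4):
        k=abs(y-np.polyval(A,z))<3; A=np.polyfit(z[k],y[k],1)
    print("face pts",k.sum(),len(k),"zrange",z[k].min().round(),z[k].max().round(),"lean %.3f"%np.arctan(A[0]),"face y at z=60: %.1f"%np.polyval(A,60), "top z pts",np.sort(z)[-5:].round(1))
E
python3 -c "
from h import *
tilt(np.load('pics/scene0.npy'));tilt(np.load('pics/s2.npy'))"
```

```text
face pts 59 193 zrange 48.0 100.0 lean 0.280 face y at z=60: -24.7 top z pts [ 99.5  99.6  99.8 100.5 100.6]
face pts 56 81 zrange 47.0 102.0 lean -0.123 face y at z=60: -33.0 top z pts [101.  101.7 101.9 102.  102. ]
```

```bash
sed -i 's/(z<115)&(y>-75)/(z<zt)\&(y>-75)/; s/def tilt(d=None,/def tilt(d=None,zt=91,/' h.py
python3 -c "
from h import *
tilt(np.load('pics/scene0.npy'));tilt(np.load('pics/s2.npy'));tilt(np.load('pics/s2.npy'),95)"
```

```text
face pts 63 69 zrange 48.0 91.0 lean 0.010 face y at z=60: -25.5 top z pts [88.1 89.2 89.7 90.  90.9]
face pts 30 41 zrange 47.0 91.0 lean -0.164 face y at z=60: -32.8 top z pts [83.8 83.8 87.6 88.6 90.6]
face pts 33 44 zrange 47.0 94.0 lean -0.168 face y at z=60: -32.7 top z pts [88.6 90.6 91.9 92.7 94.2]
```

Lean is about -0.17 with the red lug at about 44 mm and the plain lug at about 32 mm. I'll rock a little further for margin, then hold.

```bash
python3 -m crank '[[-1,-1.5,0,-0.8,0],[-1,-3,0,-1.6,0],[-1,-5,0,-2.5,0],[-1,-5,0,-3,0],[-1,-5,0,-3,0],[-1,-5,0,-3,0]]' 25 >/dev/null
python3 -c "
from h import *;fix();tilt()"
```

```text
t 5.58 grasp x y z [  0.3 -13.1  88.9] F x y z [ 1.2  5.9 -6.4] T [1.18 0.28 0.02] grip 25.0 open 0.0237
face pts 9 21 zrange 49.0 90.0 lean -0.175 face y at z=60: -30.9 top z pts [82.5 84.3 84.4 86.6 89.9]
```

```bash
python3 -m crank '[[-1,1,0,0,0],[-1,3,0,0,0],[-1,6,0,0,0],[-1,9,0,0,0],[-1,12,0,0,0],[-1,15,0,0,0],[-1,18,0,-1,0],[-1,18,0,-1,0]]' 25 >/dev/null
python3 -c "
from h import *;fix();tilt()"
```

```text
t 6.30 grasp x y z [ 0.9  4.2 91.1] F x y z [ 0.9 -0.4 -1.6] T [ 0.04 -0.15  0.04] grip 25.0 open 0.0240
face pts 16 16 zrange 49.0 90.0 lean -0.254 face y at z=60: -17.2 top z pts [80.3 82.  84.4 87.2 90. ]
```

```bash
python3 -m crank '[[-1,-5,0,0,0],[-1,-5,0,2,0],[-1,-5,0,4.8,0],[-1,-3,0,4.8,0],[-1,-1,0,4.8,0],[-1,1,0,4.6,0],[-1,3,0,4,0],[-1,5.5,0,3,0],[-1,8,0,2,0],[-1,8,0,2,0]]' 25 >/dev/null
python3 -c "
from h import *;fix();tilt()"
```

```text
t 7.18 grasp x y z [ 1.  10.9 89.3] F x y z [-2.3 -7.  -2.5] T [-1.34 -0.66  0.01] grip 25.0 open 0.0239
face pts 35 39 zrange 48.0 91.0 lean -0.154 face y at z=60: -14.7 top z pts [85.9 86.2 89.2 90.6 91. ]
```

```bash
python3 -m crank '[[-1,2,0,-0.9,0],[-1,4,0,-1.8,0],[-1,6,0,-2.6,0],[-1,8,0,-3.3,0],[-1,10,0,-4,0],[-1,10,0,-4,0]]' 25 >/dev/null
python3 -c "
from h import *;fix();tilt()"
```

```text
t 7.73 grasp x y z [ 1.1 20.8 93.4] F x y z [-1.7 -6.7 -1.5] T [-1.26 -0.62 -0.04] grip 25.0 open 0.0239
face pts 70 94 zrange 47.0 90.0 lean 0.023 face y at z=60: -11.3 top z pts [87.4 87.4 89.1 89.5 90.2]
```

```bash
python3 -m crank '[[-1,2,0,-0.6,0],[-1,4,0,-1.3,0],[-1,5,0,-1.8,0],[-1,5,0,-1.8,0],[-1,5,0,-1.8,0]]' 25 >/dev/null
python3 -c "
from h import *;fix();tilt()
p,d=vision.read_camera('scene');np.save('pics/s3.npy',d);b=(270,160,370,260)
cv2.imwrite('pics/z3.png',cv2.resize(p[b[1]:b[3],b[0]:b[2],::-1],(600,600),interpolation=cv2.INTER_CUBIC));tilt(d,88);tilt(d,95)"
```

```text
t 8.20 grasp x y z [ 1.2 25.7 95.1] F x y z [-1.9 -6.4 -2. ] T [-1.13 -0.68  0.02] grip 25.0 open 0.0238
face pts 87 123 zrange 47.0 91.0 lean 0.136 face y at z=60: -10.9 top z pts [88.9 89.2 89.3 90.7 90.9]
face pts 72 114 zrange 48.0 88.0 lean 0.217 face y at z=60: -12.4 top z pts [84.8 85.5 87.2 87.2 87.9]
face pts 89 127 zrange 48.0 94.0 lean 0.163 face y at z=60: -11.8 top z pts [92.1 92.1 93.3 93.5 94.3]
```

View pics/z3.png

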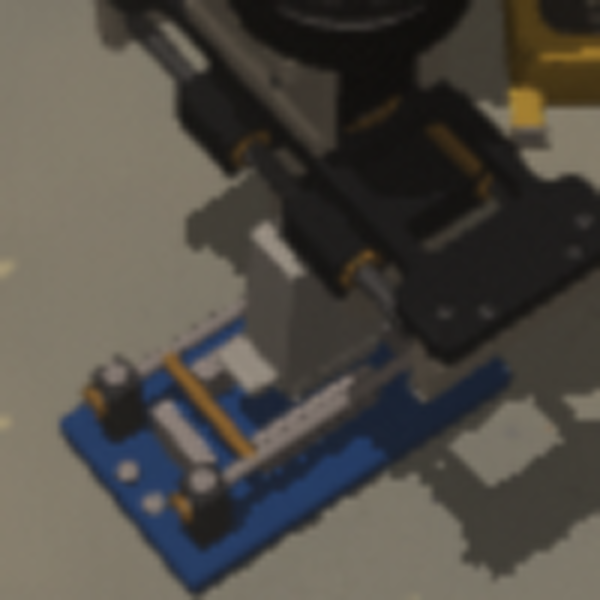

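The crop shows the plain lug at (250,365), raised and clear of its bar. The lug contaminates the fit, so I'll restrict the face range.

```bash
sed -i 's/(z>47)/(z>zb)/; s/zt=91,/zt=91,zb=47,/' h.py
python3 -c "
from h import *
d=np.load('pics/s3.npy')
for a,b in((91,58),(95,58),(91,62)): tilt(d,a,b)
tilt(np.load('pics/scene0.npy'),91,58)"
```

```text
face pts 58 58 zrange 58.0 91.0 lean 0.070 face y at z=60: -9.7 top z pts [90.1 90.4 90.8 91.  91. ]
face pts 65 65 zrange 58.0 94.0 lean 0.074 face y at z=60: -9.8 top z pts [92.1 92.1 93.3 93.5 94.3]
face pts 49 49 zrange 63.0 91.0 lean 0.079 face y at z=60: -9.9 top z pts [90.1 90.4 90.8 91.  91. ]
face pts 48 54 zrange 59.0 91.0 lean 0.006 face y at z=60: -25.5 top z pts [88.1 89.2 89.7 90.  90.9]
```

```bash
python3 -m crank '[[-1,1,0,-0.3,0],[-1,1.7,0,-0.6,0],[-1,1.7,0,-0.6,0],[-1,1.7,0,-0.6,0]]' 25 >/dev/null
python3 -c "
from h import *;fix();p,d=vision.read_camera('scene');
for a,b in((91,58),(95,58),(91,62)): tilt(d,a,b)"
```

```text
t 8.63 grasp x y z [ 1.3 27.3 95.7] F x y z [-1.3 -7.1 -2.7] T [-1.13 -0.8  -0.02] grip 25.0 open 0.0240
face pts 61 62 zrange 60.0 91.0 lean 0.108 face y at z=60: -9.4 top z pts [88.4 88.6 89.2 90.4 90.6]
face pts 70 71 zrange 60.0 95.0 lean 0.117 face y at z=60: -9.5 top z pts [93.5 93.6 93.8 94.5 95. ]
face pts 55 55 zrange 62.0 91.0 lean 0.108 face y at z=60: -9.4 top z pts [88.4 88.6 89.2 90.4 90.6]
```

```bash
python3 -m crank '[[-1,-3,0,-0.5,0],[-1,-6,0,-1,0],[-1,-6,0,-5,0],[-1,-6,0,-10,0],[-1,-6,0,-16,0],[-1,-6,0,-22,0],[-1,-6,0,-30,0],[-1,-8,0,-36,0],[-1,-11,0,-40,0],[-1,-14,0,-41,0],[-1,-14,0,-41,0],[-1,-14,0,-41,0]]' 25 >/dev/null
python3 -c "
from h import *;fix();p,d=vision.read_camera('scene');b=(250,140,370,260)
cv2.imwrite('pics/z4.png',cv2.resize(p[b[1]:b[3],b[0]:b[2],::-1],(600,600),interpolation=cv2.INTER_CUBIC))
for a,b in((130,92),(135,100)): tilt(d,a,b)"
```

```text
t 9.68 grasp x y z [  0.6  14.3 135.9] F x y z [-0.5  0.  -2.2] T [ 0.04 -0.16  0.02] grip 25.0 open 0.0238
face pts 93 129 zrange 92.0 130.0 lean 0.172 face y at z=60: -30.4 top z pts [128.  128.5 128.9 129.4 129.9]
face pts 75 83 zrange 100.0 135.0 lean 0.097 face y at z=60: -25.9 top z pts [133.8 134.5 134.5 134.9 134.9]
```

View pics/z4.png

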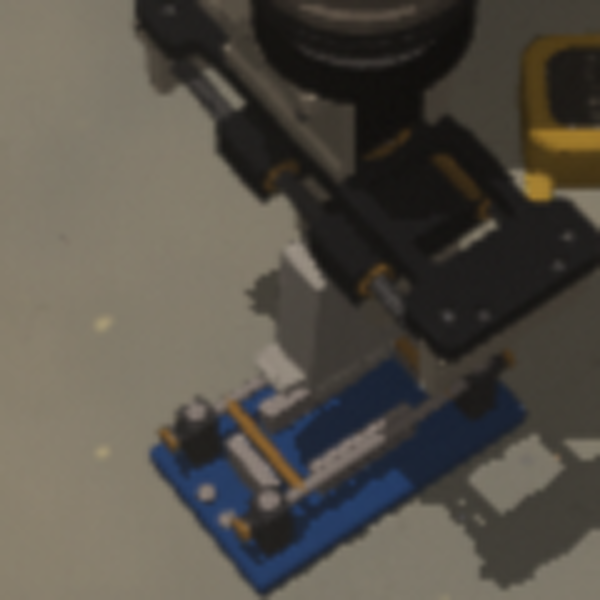

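The crop shows the block hanging clear above the fixture, with the plain lug at (280,365). I'll check the lean again with averaged frames before handing in.

```bash
python3 -c "
from h import *
D=np.median([vision.read_camera('scene')[1] for _ in range(7)],0)
for a,b in((135,100),(132,102),(128,104),(137,102)): tilt(D,a,b)
fix()"
```

```text
face pts 71 71 zrange 100.0 135.0 lean 0.096 face y at z=60: -25.6 top z pts [131.9 133.1 133.5 133.9 134.6]
face pts 63 63 zrange 102.0 132.0 lean 0.092 face y at z=60: -25.4 top z pts [130.5 131.2 131.7 131.8 131.9]
face pts 50 50 zrange 104.0 128.0 lean 0.091 face y at z=60: -25.3 top z pts [125.9 126.1 127.7 127.7 128. ]
face pts 71 71 zrange 102.0 137.0 lean 0.095 face y at z=60: -25.5 top z pts [134.6 135.3 135.7 136.1 136.7]
t 10.08 grasp x y z [  0.7  14.6 135.9] F x y z [ 0.4 -0.5 -1.7] T [ 0.02 -0.19  0.07] grip 25.0 open 0.0239
```

The lean is about 0.094 rad, the foot is near y 0 and about 57 mm above the seat, and everything is still. I'll hand it in.

```bash
python3 -c "
from cell import ticket;print(ticket.hand_in())"
```

```text
the job is handed in; nothing more can be done
None
```

The block was rocked free, red end first and then the plain end, and I handed the job in with it still gripped at 25 N: about 57 mm above and over its seat, leaning about 0.09 rad (limit 0.14), at 10.1 s of 34; no verdict came back, and I did not re-measure the bystanders.

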